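Put the turned rollers away in their storage blocks

ROBOT

A 6-joint arm with a two-finger parallel gripper is mounted at the origin on the work surface. World frame = base frame: x ahead of the robot, y to its left, z up, the work surface at z = 0. Lengths are in mm, angles in rad, forces in N, time in s.
With the tool pointing down it reaches from about 275 to 750 mm from the base axis. Payload 10.2 kg.
Tool frame: the origin (TCP) lies at the very end of the fingers, on their centre line; the grasp point (between the pads) lies 19 mm behind it (ctrl.grip_depth is the distance from the TCP to the grasp point, in mm); z points along the fingers, x is the direction in which the jaws open and shut, and the axes are right-handed (so a half turn about z gives the same grasp; the last joint's range is limited). The gripper opens to 85 mm and grips with 20 to 120 N. Pads are 22 mm wide; open, the fingers measure 114 mm over their backs; the gripper's body (76 mm by 85 mm) begins 54 mm behind the grasp point. The pads swing forward as they close: fully open they stand 13 mm farther back than shut.
Start: joints at [0.973, 0.313, 1.498, -0, 1.331, -0.223], TCP at [192.208, 488.556, 231.294] pointing down, gripper open.
Joint ranges: [-2.94, 2.94], [-0.97, 2.17], [0.19, 2.56], [-1.23, 4.37], [0.02, 3.11], [-2.88, 2.88]. Speed limits (rad/s): [2.39, 2.39, 3.01, 3.14, 3.14, 3.14].

INTERFACE

Orientations are given as a unit quaternion [w, x, y, z].
In Python, from rig import ctrl gives the robot as it stands.
- The arm moves only by the tool play_rows, never from a script. Its argument "motion" is a list of rows, each a list of 2 entries, a list of its own where there are three numbers: the shift along the tool's x, y, z in mm, then the turn, a rotation vector about the tool's x, y, z in degrees. A call has 1 to 20 rows; each row shifts and turns the commanded pose from where the row before left it, along the tool's axes as they then stand; what a row does not reach is not made up. A row lasts 1/12 s, in which the tool goes at most 41.7 mm and 7.16 degrees, less where a joint would pass 70% of its speed; a pose out of reach is approached as far as the arm can. A call with a gripper value outside its range is refused whole. "fingers" is the finger opening in mm, from 0 to 85.4, set as the call begins (left out, the last holds). The fingers move at their own pace and stop on an object; "squeeze" is the grip in N (left out, the last holds). Time passes only in rows, so rows that do not move let the fingers close. It gives the time, the measured TCP pose, the force and the opening at its end, in the units of the state.
- ctrl.sense(): the state, without advancing time (a new reading comes with each control period).
- ctrl.capture(name): name is "scene" or "top"; returns the picture (480x640x3 uint8, red, green, blue); there is no depth.
- ctrl.get_calibration(name): a dict with "K" (3x3 intrinsics, pixels), "k1" (the pictures are not rectified: a ray, as slopes to the right and down, at radius r is drawn at 1 + k1 r^2 times it, then the intrinsics apply), "R" (3x3) and "t" (3): a world point X has camera coordinates R X + t. Camera axes: x right, y down, z forward; pixel columns grow to the right and rows downward; lengths in mm; the calibration is good to about 2 mm. A picture is of the moment at which its call begins. get_calibration takes no time and is no camera call.
- ctrl.finish_job(): hands the job in, once; it reports no verdict.
Trained networks look in the newest picture that a camera, given by its name, has taken for a name from the list of things; names that differ only in an ending like _2 or _b are one class to them, and where a whole thing is asked for, a point or a joint stands for the part that bears it (a point fixed in the world has none). Each returns a list of dicts, best first, with "p" (0 to 1); they miss things now and then, are a little off and sometimes report something else, mostly with a low value. They report only what shows in the picture. A call takes as long as a camera call. They do not tell look-alikes from the thing itself.
- ctrl.spot_in(camera, name): "position" ([column, row] as shares, 0 to 1, of the picture: columns of its width, rows of its height, amid what is visible of it).
The state is a dict: "time_s": time; "joints": joint angles; "dq": joint speeds; "tau": joint torques, N m; "eef_pos": TCP position; "ee_rot": TCP orientation; "force": force on the tool from outside, world axes, zero at the start; "wrist_torque": the same for the moment, N m; "grip_width": opening from 0.0 (shut) to 1.0 (fully open).
Only numpy, scipy, OpenCV 4.12 (cv2) and the standard library are available. Lean on these libraries where they do the work, as an engineer would, in place of code of your own. Each camera call takes 0.05 s, during which the arm holds its last target. There are 200 camera calls.

TASK

Pick out the four round aluminium rollers on the workbench and stand each one upright in the pocket of its own wooden block: the thinnest roller in the smallest pocket, and so on up to the thickest roller in the largest pocket, each sitting flat on the pocket's bottom. Leave the offcuts of square bar and angle standing where they are.

Things in the scene. Friction and masses are not known exactly. Their poses are not given: they have to be found in the camera images.
- roller_26_mid (a point): the thinnest of four loose turned aluminium rollers: a plain round cylinder 26 mm in diameter and 64 mm tall, standing upright on the bench, with a small dark centre mark on top and a thin dark line round it near each end; 0.06 to 0.4 kg. The point is its centre, 32 mm above its underside; z points up along the roller.
- roller_36_mid (a point): the second thinnest of four loose turned aluminium rollers: a plain round cylinder 36 mm in diameter and 64 mm tall, standing upright on the bench, with a small dark centre mark on top and a thin dark line round it near each end; 0.06 to 0.4 kg. The point is its centre, 32 mm above its underside; z points up along the roller.
- roller_48_mid (a point): the second thickest of four loose turned aluminium rollers: a plain round cylinder 48 mm in diameter and 64 mm tall, standing upright on the bench, with a small dark centre mark on top and a thin dark line round it near each end; 0.06 to 0.4 kg. The point is its centre, 32 mm above its underside; z points up along the roller.
- roller_60_mid (a point): the thickest of four loose turned aluminium rollers: a plain round cylinder 60 mm in diameter and 64 mm tall, standing upright on the bench, with a small dark centre mark on top and a thin dark line round it near each end; 0.06 to 0.4 kg. The point is its centre, 32 mm above its underside; z points up along the roller.
- block_44_hole0 (a point): the block with the smallest pocket, for the 26 mm roller: a pale square wooden block, 96 x 96 x 38 mm, fixed to the bench, with one round pocket 44 mm in diameter and 10 mm deep in the middle of its top (the pocket's flat bottom, lined with dark rubber, is 28 mm above the bench). The point is the centre of the pocket's mouth, level with the block's top, 38 mm above the bench; z points up, x and y along the block's sides.
- block_54_hole0 (a point): the block with the second smallest pocket, for the 36 mm roller: a pale square wooden block, 96 x 96 x 38 mm, fixed to the bench, with one round pocket 54 mm in diameter and 10 mm deep in the middle of its top (the pocket's flat bottom, lined with dark rubber, is 28 mm above the bench). The point is the centre of the pocket's mouth, level with the block's top, 38 mm above the bench; z points up, x and y along the block's sides.
- block_66_hole0 (a point): the block with the second largest pocket, for the 48 mm roller: a pale square wooden block, 96 x 96 x 38 mm, fixed to the bench, with one round pocket 66 mm in diameter and 10 mm deep in the middle of its top (the pocket's flat bottom, lined with dark rubber, is 28 mm above the bench). The point is the centre of the pocket's mouth, level with the block's top, 38 mm above the bench; z points up, x and y along the block's sides.
- block_78_hole0 (a point): the block with the largest pocket, for the 60 mm roller: a pale square wooden block, 96 x 96 x 38 mm, fixed to the bench, with one round pocket 78 mm in diameter and 10 mm deep in the middle of its top (the pocket's flat bottom, lined with dark rubber, is 28 mm above the bench). The point is the centre of the pocket's mouth, level with the block's top, 38 mm above the bench; z points up, x and y along the block's sides.
- square_stock: loose offcut of square aluminium bar, 42 x 42 mm and 64 mm tall, standing on end; not a roller, to be left alone. Origin at the centre of its underside, x and y along its sides, z up.
- angle_stock: loose offcut of aluminium angle, 64 mm tall, standing on end, L-shaped seen from above: legs 50 mm long and 6 mm thick, along the -y and -x edges of a 50 mm square; not a roller, to be left alone. Origin at bench level at the centre of that square, z up.
Things that resemble listed ones, but are neither listed nor needed, are in the scene too. Leave any purple or red look-alike of the part that bears roller_48_mid alone.

How it is judged (in metres and radians):
At the end, for the whole second after the job is handed in: Each roller stands upright (within 0.1 rad), released and at rest in its own block (26 mm in the 44 mm pocket, 36 in 54, 48 in 66, 60 in 78), its axis within 12 mm of the pocket's centre and its centre 18 to 25 mm above the block's top, so on the pocket's bottom (horizontal distance between roller_26_mid and block_44_hole0 below 0.012 m and z of roller_26_mid in the frame of block_44_hole0 between 0.018 and 0.025 m and angle between each of roller_26_mid, roller_36_mid, roller_48_mid, roller_60_mid's own z axis and vertical below 0.1 rad and linear speed of each of roller_26, roller_36, roller_48, roller_60 below 0.02 m/s and horizontal distance between roller_36_mid and block_54_hole0 below 0.012 m and z of roller_36_mid in the frame of block_54_hole0 between 0.018 and 0.025 m and horizontal distance between roller_48_mid and block_66_hole0 below 0.012 m and z of roller_48_mid in the frame of block_66_hole0 between 0.018 and 0.025 m and horizontal distance between roller_60_mid and block_78_hole0 below 0.012 m and z of roller_60_mid in the frame of block_78_hole0 between 0.018 and 0.025 m); the robot touches nothing.
It fails at once if the offcut of square bar is shifted by more than 20 mm or knocked over (distance of square_stock from where it was at the start of the episode above 0.02 m or angle between square_stock's own z axis and vertical above 0.4 rad).
It fails at once if the offcut of angle is shifted by more than 20 mm or knocked over (distance of angle_stock from where it was at the start of the episode above 0.02 m or angle between angle_stock's own z axis and vertical above 0.4 rad).
It also fails if it takes over 104 s, if anything falls off the work surface, if the arm or the gripper's body presses on something with over 40 N, if the wrist force passes 120 N, or if a joint passes its speed limit or range.

## Working session

There is one attempt and no reset: what is moved stays moved. The work goes in short steps, Python scripts to look and compute and a tool call to move; the robot and the scene stay as the last step left them, time stands still between calls to the robot, and variables do not carry over. Pictures are saved under pics/ and viewed, about 12 in all and at most 16, crops included, and the job is handed in when it is done.

Besides the shell and the picture viewer there is one more tool, called by a JSON object that holds its "op" and its "data". play_rows: Moves the arm, as the interface text tells. Its arguments: {"type":"object","properties":{"motion":{"type":"array"},"fingers":{"type":"number"},"squeeze":{"type":"number"}},"required":["motion"]}

```bash
ls; mkdir -p pics
cat > h.py <<'E'
import numpy as np, cv2
from rig import ctrl
def snap(cam,name):
    im=ctrl.capture(cam); cv2.imwrite(f'pics/{name}.png',im[:,:,::-1]); return im
def ray(cam,uv):
    c=ctrl.get_calibration(cam);K=np.array(c['K']);R=np.array(c['R']);t=np.array(c['t'])
    d=(np.array(uv)-K[:2,2])/[K[0,0],K[1,1]]
    s=d.copy()
    for _ in range(20): s=d/(1+c['k1']*(s@s))
    return -R.T@t, R.T@np.array([s[0],s[1],1])
def at(cam,uv,z):
    o,d=ray(cam,uv); return o+d*(z-o[2])/d[2]
def proj(cam,X):
    c=ctrl.get_calibration(cam);p=np.array(c['R'])@X+np.array(c['t']);s=p[:2]/p[2];s=s*(1+c['k1']*(s@s))
    K=np.array(c['K']);return s*[K[0,0],K[1,1]]+K[:2,2]
E
python3 - <<'E'
from h import *
print(ctrl.sense())
for c in('scene','top'):
    snap(c,c+'0'); k=ctrl.get_calibration(c); print(c,np.round(-np.array(k['R']).T@np.array(k['t'])),k['K'][0],k['k1'])
    for n in 'roller_26_mid roller_36_mid roller_48_mid roller_60_mid block_44_hole0 block_54_hole0 block_66_hole0 block_78_hole0 square_stock angle_stock'.split():
        for d in ctrl.spot_in(c,n)[:4]:
            uv=np.array(d['position'])*[640,480]; z=38 if 'hole' in n else 32
            print(c,n,round(d['p'],2),uv.round(),at(c,uv,z).round())
E
```

```text
pics
{'time_s': 0.0, 'joints': array([ 9.72603856e-01,  3.13476084e-01,  1.49843823e+00, -1.02011112e-05,
        1.33096184e+00, -2.23416548e-01]), 'dq': array([-0.00033116, -0.00047908, -0.00028517, -0.000181  , -0.00314291,
       -0.00025199]), 'tau': array([ 9.84282087e-04, -4.12258744e+01, -2.59744334e+01, -1.27938442e-04,
        4.08172360e-03, -2.49477623e-06]), 'eef_pos': array([192.06236994, 488.34107375, 230.72128579]), 'ee_rot': array([ 2.39422070e-04,  8.26456651e-01,  5.62999994e-01, -5.95433810e-04]), 'force': array([-0.48053009,  0.69608077, -0.72870081]), 'wrist_torque': array([-0.00338095,  0.00422571, -0.00523647]), 'grip_width': 0.9959974413662863}
scene [1131. -490.  738.] [479.80013851   0.         322.10855457] -0.029423770823408843
scene roller_26_mid 0.6 [426. 230.] [625. 243.  32.]
scene roller_26_mid 0.57 [130. 350.] [ 511. -422.   32.]
scene roller_36_mid 0.81 [346. 224.] [488. 116.  32.]
scene roller_48_mid 0.88 [234. 238.] [ 365. -116.   32.]
scene roller_48_mid 0.85 [219. 273.] [ 441. -200.   32.]
scene roller_48_mid 0.79 [266. 260.] [ 470. -101.   32.
[... 736 characters left out ...]
2.]
top roller_48_mid 0.84 [405. 286.] [ 439. -200.   32.]
top roller_48_mid 0.81 [368. 235.] [ 556. -114.   32.]
top roller_48_mid 0.73 [367. 276.] [ 462. -113.   32.]
top roller_48_mid 0.73 [369. 319.] [ 363. -117.   32.]
top roller_60_mid 0.55 [282. 186.] [670.  86.  32.]
top block_44_hole0 0.69 [183. 306.] [389. 308.  38.]
top block_44_hole0 0.17 [285. 185.] [673.  78.  38.]
top block_54_hole0 0.57 [282. 188.] [666.  84.  38.]
top block_66_hole0 0.94 [137. 251.] [513. 422.  38.]
top block_78_hole0 0.72 [458. 315.] [ 373. -319.   38.]
top block_78_hole0 0.32 [135. 251.] [513. 425.  38.]
top square_stock 0.96 [210. 206.] [623. 253.  32.]
top angle_stock 0.64 [444. 204.] [ 632. -296.   32.]
```

View pics/scene0.png

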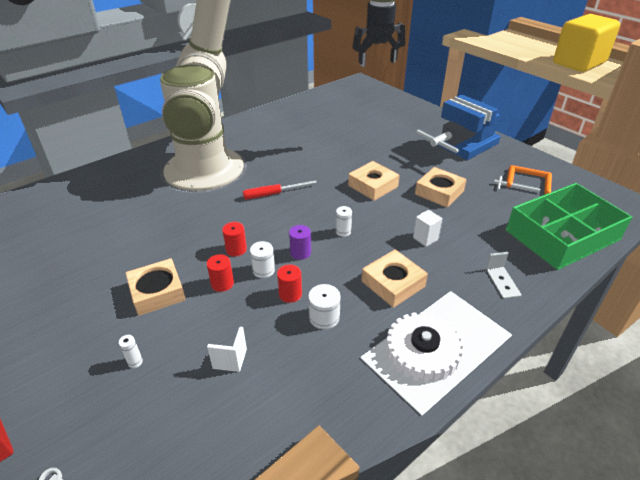

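View pics/top0.png

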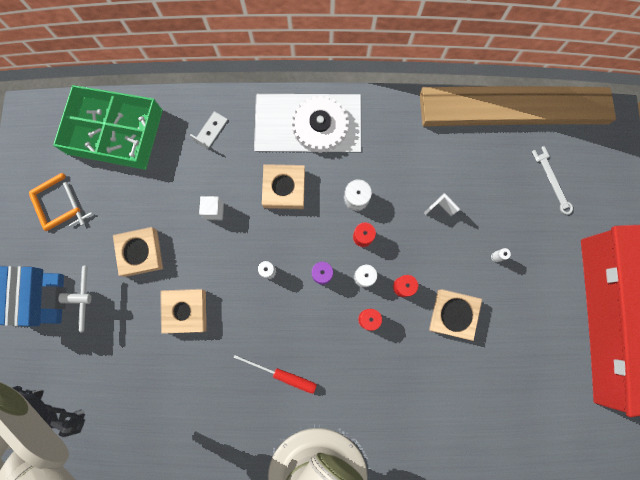

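The top picture shows the rollers at about (502,255), (267,270), (366,275) and (358,194), going from thinnest to thickest. Their pockets are at (182,311), (283,185), (137,251) and (457,315). The red and purple look-alikes are at (365,234), (406,286), (371,320) and (322,272). Next I'll refine the centres.

```bash
cat > ref.py <<'E'
from h import *
im=cv2.imread('pics/top0.png'); sc=cv2.imread('pics/scene0.png')
g=cv2.cvtColor(im,cv2.COLOR_BGR2GRAY).astype(float); gs=cv2.cvtColor(sc,cv2.COLOR_BGR2GRAY).astype(float)
def cent(g,uv,r):
    u,v=map(int,np.round(uv)); w=g[v-r:v+r+1,u-r:u+r+1]; th=(w.max()+w.min())/2
    m=np.clip(th-w,0,None); 
    n,l,s,_=cv2.connectedComponentsWithStats((m>0).astype(np.uint8)); 
    d=[1e9]+[min(np.hypot(*(np.argwhere(l==i)-r).T)) for i in range(1,n)]
    m=m*(l==int(np.argmin(d))); yy,xx=np.mgrid[-r:r+1,-r:r+1]
    return np.array([u+(m*xx).sum()/m.sum(), v+(m*yy).sum()/m.sum()]), int((m>0).sum())
for n,uv,suv in [('r26',(505,252),(126,341)),('r36',(266,268),(344,210)),('r48',(367,274),(262,247)),('r60',(358,192),(324,292))]:
    a,k=cent(g,uv,3); b,kb=cent(gs,suv,3)
    print(n,a.round(1),k,at('top',a,64).round(1),'scene',b.round(1),at('scene',b,64).round(1))
for n,uv,r in [('b44',(182,311),13),('b54',(283,185),16),('b66',(136,251),18),('b78',(457,315),20)]:
    a,k=cent(g,uv,r); print(n,a.round(1),k,at('top',a,33).round(1), 'eqdia',np.sqrt(k*4/np.pi)*1165/510)
tiles=[]
for uv in [(505,252),(266,268),(367,274),(358,192),(182,311),(283,185),(136,251),(457,315)]:
    tiles.append(cv2.resize(cv2.getRectSubPix(im,(50,50),uv),(200,200),interpolation=cv2.INTER_CUBIC))
cv2.imwrite('pics/tiles.png',np.vstack([np.hstack(tiles[:4]),np.hstack(tiles[4:])]))
E
python3 ref.py
```

```text
r26 [505.1 253.4] 10 [ 511.4 -425.9   64. ] scene [125.4 339.9] [ 513.1 -422.8   64. ]
r36 [265.3 268.9] 13 [473.3 116.9  64. ] scene [343.8 210.2] [476.3 117.9  64. ]
r48 [366. 275.] 9 [ 461.2 -107.1   64. ] scene [260.8 248.3] [ 464.  -105.9   64. ]
r60 [358. 192.] 9 [650.1 -89.9  64. ] scene [324.  294.7] [651.2 -88.1  64. ]
b44 [181.  310.7] 268 [378.  312.3  33. ] eqdia 42.196672540083384
b54 [282.2 184.7] 380 [673.7  85.2  33. ] eqdia 50.24612875534711
b66 [134.9 250.8] 573 [515.  428.4  33. ] eqdia 61.7004198923075
b78 [456.1 314.2] 849 [ 374.5 -316.5   33. ] eqdia 75.10427423552682
```

View pics/tiles.png

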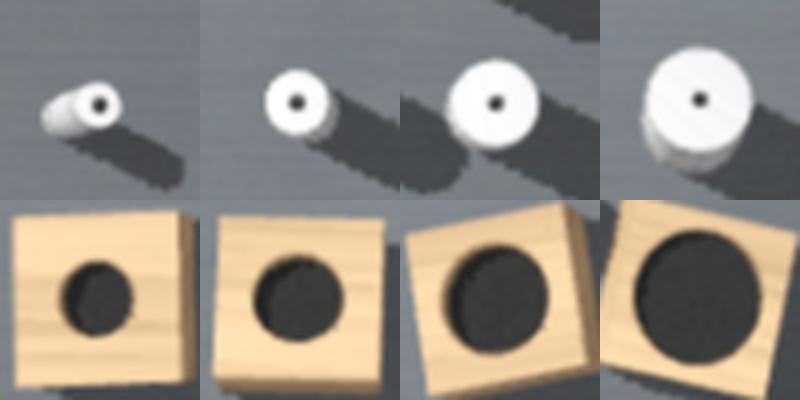

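The two cameras agree within about 3 mm, and the pocket sizes match. I'll keep the yaw fixed and use pure translations.

```bash
cat > go.py <<'E'
import sys
from h import *
from scipy.spatial.transform import Rotation as Ro
P=dict(r26=(512,-424.5),r36=(475,117.5),r48=(462.5,-106.5),r60=(650.5,-89),b44=(379,313),b54=(675,86),b66=(516,429),b78=(375.5,-315.5))
s=ctrl.sense(); p=np.array(s['eef_pos']); q=s['ee_rot']; R=Ro.from_quat([q[1],q[2],q[3],q[0]]).as_matrix()
print('at',p.round(1),'zax',R[:,2].round(3),'xax',R[:,0].round(3),'F',np.round(s['force'],1),'w',round(s['grip_width']*85.4,1),'t',s['time_s'])
for a in sys.argv[1:]:
    n,z=a.split(','); T=np.array([*P[n],float(z)]); print(a,(R.T@(T-p)).round(1)); p=T
E
python3 go.py r36,130 r36,18 b54,160 r60,160 b78,160 r26,160 b44,160 r48,160 b66,160
```

```text
at [192.2 488.6 231.3] zax [ 0.  0. -1.] xax [0.366 0.931 0.   ] F [-0.7  1.4  0.5] w 85.4 t 1.1
r36,130 [-241.8  399.   101.3]
r36,18 [ -0.  -0. 112.]
b54,160 [  43.9  197.6 -142. ]
r60,160 [-171.8   41.3   -0. ]
b78,160 [-311.5 -173.    -0. ]
r26,160 [-51.5 166.9  -0. ]
b44,160 [ 637.6 -393.8    0. ]
r48,160 [-359.8  231.3   -0. ]
b66,160 [ 517.9 -146.3    0. ]
```

{"op": "play_rows", "data": {"motion": [[[-15.1,24.9,6.3],[0,0,0]],[[-15.1,24.9,6.3],[0,0,0]],[[-15.1,24.9,6.3],[0,0,0]],[[-15.1,24.9,6.3],[0,0,0]],[[-15.1,24.9,6.3],[0,0,0]],[[-15.1,24.9,6.3],[0,0,0]],[[-15.1,24.9,6.3],[0,0,0]],[[-15.1,24.9,6.3],[0,0,0]],[[-15.1,24.9,6.3],[0,0,0]],[[-15.1,24.9,6.3],[0,0,0]],[[-15.1,24.9,6.3],[0,0,0]],[[-15.1,24.9,6.3],[0,0,0]],[[-15.1,24.9,6.3],[0,0,0]],[[-15.1,24.9,6.3],[0,0,0]],[[-15.1,24.9,6.3],[0,0,0]],[[-15.1,24.9,6.3],[0,0,0]],[[0,0,0],[0,0,0]],[[0,0,0],[0,0,0]],[[0,0,0],[0,0,0]]], "fingers": 70, "squeeze": 40}}

```text
time_s: 2.68
eef_pos: [474.2, 118.2, 130.5]
ee_rot: [-0.0, 0.826, 0.563, -0.0]
force: [-0.2, 1.6, 0.5]
grip_width: 0.82
```

```bash
python3 go.py r36,18
```

```text
at [474.2 118.2 130.5] zax [-0.  0. -1.] xax [0.366 0.931 0.   ] F [-0.2  1.6  0.5] w 70.0 t 2.6833
r36,18 [ -0.4   1.  112.5]
```

{"op": "play_rows", "data": {"motion": [[[0,0.5,22.5],[0,0,0]],[[0,0.5,22.5],[0,0,0]],[[0,0,22.5],[0,0,0]],[[0,0,22.5],[0,0,0]],[[0,0,14],[0,0,0]],[[0,0,8.5],[0,0,0]],[[0,0,0],[0,0,0]],[[0,0,0],[0,0,0]]]}}

```text
time_s: 3.35
eef_pos: [475.5, 118.0, 18.6]
ee_rot: [0.0, 0.826, 0.563, 0.0]
force: [1.3, -0.4, -0.1]
grip_width: 0.819
```

{"op": "play_rows", "data": {"motion": [[[0,0,0],[0,0,0]],[[0,0,0],[0,0,0]],[[0,0,0],[0,0,0]],[[0,0,0],[0,0,0]],[[0,0,0],[0,0,0]],[[0,0,0],[0,0,0]],[[0,0,0],[0,0,0]],[[0,0,0],[0,0,0]],[[0,0,0],[0,0,0]],[[0,0,0],[0,0,0]]], "fingers": 10, "squeeze": 40}}

```text
time_s: 4.18
eef_pos: [475.9, 117.6, 19.0]
ee_rot: [0.0, 0.826, 0.563, 0.001]
force: [-1.4, 0.4, 5.6]
grip_width: 0.411
```

{"op": "play_rows", "data": {"motion": [[[0,0,-10],[0,0,0]],[[0,0,-22],[0,0,0]],[[0,0,-22],[0,0,0]],[[0,0,-22],[0,0,0]],[[0,0,-22],[0,0,0]],[[0,0,-12],[0,0,0]],[[0,0,0],[0,0,0]]]}}

```text
time_s: 4.77
eef_pos: [476.7, 117.6, 131.1]
ee_rot: [0.002, 0.826, 0.563, 0.002]
force: [-0.3, 0.3, -1.0]
grip_width: 0.412
```

```bash
python3 go.py b54,128 b54,48
```

```text
at [476.7 117.6 131.1] zax [ 0.006 -0.    -1.   ] xax [0.366 0.931 0.002] F [-0.3  0.3 -1. ] w 35.2 t 4.7667
b54,128 [ 43.2 196.1   4.2]
b54,48 [-0.2 -0.4 80. ]
```

{"op": "play_rows", "data": {"motion": [[[4.3,19.6,0.4],[0,0,0]],[[4.3,19.6,0.4],[0,0,0]],[[4.3,19.6,0.4],[0,0,0]],[[4.3,19.6,0.4],[0,0,0]],[[4.3,19.6,0.4],[0,0,0]],[[4.3,19.6,0.4],[0,0,0]],[[4.3,19.6,0.4],[0,0,0]],[[4.3,19.6,0.4],[0,0,0]],[[4.3,19.6,0.4],[0,0,0]],[[4.3,19.6,0.4],[0,0,0]],[[0,0,0],[0,0,0]],[[0,0,0],[0,0,0]],[[0,0,0],[0,0,0]]]}}

```text
time_s: 5.85
eef_pos: [672.7, 86.0, 123.2]
ee_rot: [-0.001, 0.826, 0.563, -0.001]
force: [-0.3, -1.0, -0.9]
grip_width: 0.412
```

```bash
python3 - <<'E'
from h import *
snap('scene','s1')
im=cv2.imread('pics/s1.png'); cv2.imwrite('pics/s1c.png',cv2.resize(im[100:340,240:540],None,fx=2,fy=2))
E
python3 go.py b54,48
```

```text
at [672.7  86.1 123.6] zax [-0.001  0.    -1.   ] xax [ 0.366  0.931 -0.   ] F [-0.1  0.  -1.1] w 35.0 t 5.9
b54,48 [ 0.8  2.2 75.6]
```

View pics/s1c.png

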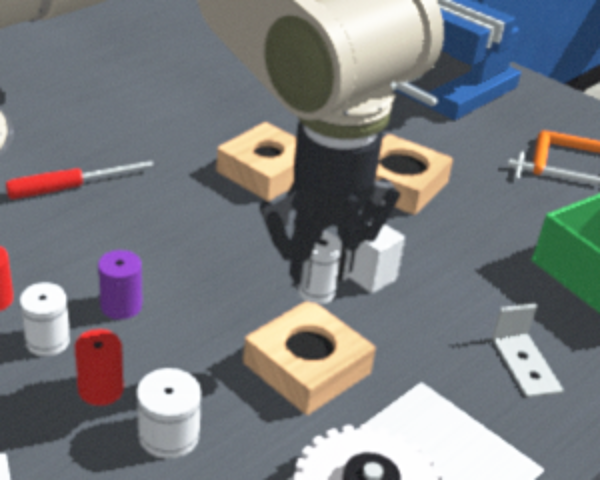

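The roller is held upright at crop (320,270), above the 54 mm pocket at (310,345). I'll lower it.

{"op": "play_rows", "data": {"motion": [[[0.4,1,17],[0,0,0]],[[0.4,1,17],[0,0,0]],[[0,0,17],[0,0,0]],[[0,0,12],[0,0,0]],[[0,0,6],[0,0,0]],[[0,0,4],[0,0,0]],[[0,0,2.5],[0,0,0]],[[0,0,0],[0,0,0]],[[0,0,0],[0,0,0]],[[0,0,0],[0,0,0]]]}}

```text
time_s: 6.73
eef_pos: [676.1, 85.8, 49.3]
ee_rot: [0.0, 0.826, 0.563, 0.001]
force: [0.7, -0.4, 0.1]
grip_width: 0.412
```

```bash
python3 go.py b54,47
```

```text
at [676.1  85.8  49.3] zax [ 0.001 -0.    -1.   ] xax [0.366 0.931 0.   ] F [ 0.7 -0.4  0.1] w 35.2 t 6.7333
b54,47 [-0.2 -1.1  2.3]
```

{"op": "play_rows", "data": {"motion": [[[0,-0.5,1],[0,0,0]],[[0,-0.5,1],[0,0,0]],[[0,0,0],[0,0,0]],[[0,0,0],[0,0,0]],[[0,0,0],[0,0,0]]]}}

```text
time_s: 7.15
eef_pos: [675.1, 86.1, 47.0]
ee_rot: [0.0, 0.826, 0.563, 0.0]
force: [-1.3, -0.4, 4.0]
grip_width: 0.412
```

{"op": "play_rows", "data": {"motion": [[[0,0,0],[0,0,0]],[[0,0,0],[0,0,0]],[[0,0,0],[0,0,0]],[[0,0,0],[0,0,0]],[[0,0,0],[0,0,0]],[[0,0,0],[0,0,0]],[[0,0,0],[0,0,0]],[[0,0,-8],[0,0,0]],[[0,0,-20],[0,0,0]],[[0,0,-30],[0,0,0]],[[0,0,-30],[0,0,0]],[[0,0,-20],[0,0,0]],[[0,0,0],[0,0,0]]], "fingers": 84}}

```text
time_s: 8.23
eef_pos: [676.6, 86.2, 160.7]
ee_rot: [0.003, 0.826, 0.563, 0.004]
force: [0.5, 0.5, 0.9]
grip_width: 0.98
```

```bash
python3 go.py r60,140 r60,18
```

```text
at [676.6  86.2 160.7] zax [ 0.009 -0.    -1.   ] xax [0.366 0.931 0.003] F [0.5 0.5 0.9] w 83.7 t 8.2333
r60,140 [-172.6   39.6   20.5]
r60,18 [ -0.4  -1.1 122. ]
```

{"op": "play_rows", "data": {"motion": [[[-17.3,4.1,1.6],[0,0,0]],[[-17.3,4.1,1.6],[0,0,0]],[[-17.3,4.1,1.6],[0,0,0]],[[-17.3,4.1,1.6],[0,0,0]],[[-17.3,4.1,1.6],[0,0,0]],[[-17.3,4.1,1.6],[0,0,0]],[[-17.3,4.1,1.6],[0,0,0]],[[-17.3,4.1,1.6],[0,0,0]],[[-17.3,4.1,1.6],[0,0,0]],[[-17.3,4.1,1.6],[0,0,0]],[[0,0,0],[0,0,0]],[[0,0,0],[0,0,0]],[[0,0,0],[0,0,0]],[[0,0,0],[0,0,0]]]}}

```text
time_s: 9.4
eef_pos: [649.8, -88.8, 138.6]
ee_rot: [-0.0, 0.826, 0.563, 0.0]
force: [-0.5, 0.2, -0.5]
grip_width: 0.984
```

```bash
python3 go.py r60,18
```

```text
at [649.8 -88.8 138.6] zax [ 0.  0. -1.] xax [0.365 0.931 0.   ] F [-0.5  0.2 -0.5] w 84.0 t 9.4
r60,18 [1.000e-01 8.000e-01 1.206e+02]
```

{"op": "play_rows", "data": {"motion": [[[0,0.4,24],[0,0,0]],[[0,0.4,24],[0,0,0]],[[0,0,24],[0,0,0]],[[0,0,24],[0,0,0]],[[0,0,16],[0,0,0]],[[0,0,8.5],[0,0,0]],[[0,0,0],[0,0,0]],[[0,0,0],[0,0,0]],[[0,0,0],[0,0,0]]]}}

```text
time_s: 10.15
eef_pos: [651.2, -90.1, 19.5]
ee_rot: [0.001, 0.826, 0.563, 0.001]
force: [0.4, -0.5, 0.1]
grip_width: 0.986
```

{"op": "play_rows", "data": {"motion": [[[0,0,0],[0,0,0]],[[0,0,0],[0,0,0]],[[0,0,0],[0,0,0]],[[0,0,0],[0,0,0]],[[0,0,0],[0,0,0]],[[0,0,0],[0,0,0]],[[0,0,0],[0,0,0]],[[0,0,0],[0,0,0]]], "fingers": 30, "squeeze": 40}}

```text
time_s: 10.82
eef_pos: [651.0, -90.2, 19.3]
ee_rot: [0.001, 0.826, 0.563, 0.001]
force: [-0.1, 0.4, 5.9]
grip_width: 0.694
```

{"op": "play_rows", "data": {"motion": [[[0,0,-8],[0,0,0]],[[0,0,-22],[0,0,0]],[[0,0,-22],[0,0,0]],[[0,0,-22],[0,0,0]],[[0,0,-22],[0,0,0]],[[0,0,-22],[0,0,0]],[[0,0,-12],[0,0,0]],[[0,0,0],[0,0,0]],[[0,0,0],[0,0,0]],[[0,0,0],[0,0,0]]]}}

```text
time_s: 11.65
eef_pos: [649.6, -90.0, 146.1]
ee_rot: [-0.001, 0.826, 0.563, -0.001]
force: [-0.0, -0.0, -4.8]
grip_width: 0.692
```

```bash
python3 go.py b78,140 b78,48
```

```text
at [649.6 -90.  146.1] zax [-0.003  0.001 -1.   ] xax [ 0.366  0.931 -0.   ] F [-0.  -0.  -4.8] w 59.1 t 11.65
b78,140 [-310.2 -172.5    6.7]
b78,48 [ 0.   0.3 92. ]
```

{"op": "play_rows", "data": {"motion": [[[-12,-6.7,0],[0,0,0]],[[-23,-12.8,0],[0,0,0]],[[-23,-12.8,0],[0,0,0]],[[-23,-12.8,0],[0,0,0]],[[-23,-12.8,0],[0,0,0]],[[-23,-12.8,0],[0,0,0]],[[-23,-12.8,0],[0,0,0]],[[-23,-12.8,0],[0,0,0]],[[-23,-12.8,0],[0,0,0]],[[-23,-12.8,0],[0,0,0]],[[-23,-12.8,0],[0,0,0]],[[-23,-12.8,0],[0,0,0]],[[-23,-12.8,0],[0,0,0]],[[-23,-12.8,0],[0,0,0]],[[-12,-6.7,0],[0,0,0]],[[0,0,0],[0,0,0]],[[0,0,0],[0,0,0]],[[0,0,0],[0,0,0]],[[0,0,0],[0,0,0]],[[0,0,0],[0,0,0]]]}}

```text
time_s: 13.32
eef_pos: [365.3, -324.3, 147.8]
ee_rot: [-0.0, 0.826, 0.564, 0.0]
force: [0.5, -0.2, -2.8]
grip_width: 0.696
```

```bash
python3 go.py b78,48
```

```text
at [ 365.3 -324.3  147.8] zax [-0.  0. -1.] xax [0.365 0.931 0.   ] F [ 0.5 -0.2 -2.8] w 59.5 t 13.3167
b78,48 [11.9  6.3 99.8]
```

{"op": "play_rows", "data": {"motion": [[[6,3.2,12],[0,0,0]],[[6,3.2,22],[0,0,0]],[[0,0,22],[0,0,0]],[[0,0,20],[0,0,0]],[[0,0,12],[0,0,0]],[[0,0,6],[0,0,0]],[[0,0,3],[0,0,0]],[[0,0,0],[0,0,0]],[[0,0,0],[0,0,0]],[[0,0,0],[0,0,0]]]}}

```text
time_s: 14.15
eef_pos: [375.5, -316.4, 51.8]
ee_rot: [0.001, 0.826, 0.563, 0.0]
force: [-0.4, 0.6, -3.0]
grip_width: 0.69
```

```bash
python3 go.py b78,47.3
```

```text
at [ 375.5 -316.4   51.8] zax [ 0.001 -0.001 -1.   ] xax [ 0.366  0.931 -0.001] F [-0.4  0.6 -3. ] w 58.9 t 14.15
b78,47.3 [ 0.9 -0.4  4.5]
```

{"op": "play_rows", "data": {"motion": [[[0.8,0,2],[0,0,0]],[[0,0,1.5],[0,0,0]],[[0,0,1],[0,0,0]],[[0,0,0],[0,0,0]],[[0,0,0],[0,0,0]],[[0,0,0],[0,0,0]]]}}

```text
time_s: 14.65
eef_pos: [375.5, -315.4, 47.2]
ee_rot: [0.0, 0.826, 0.563, 0.0]
force: [-3.4, 2.5, 6.2]
grip_width: 0.689
```

{"op": "play_rows", "data": {"motion": [[[0,0,0],[0,0,0]],[[0,0,0],[0,0,0]],[[0,0,0],[0,0,0]],[[0,0,0],[0,0,0]],[[0,0,0],[0,0,0]],[[0,0,0],[0,0,0]],[[0,0,0],[0,0,0]],[[0,0,-8],[0,0,0]],[[0,0,-20],[0,0,0]],[[0,0,-30],[0,0,0]],[[0,0,-30],[0,0,0]],[[0,0,-20],[0,0,0]],[[0,0,0],[0,0,0]],[[0,0,0],[0,0,0]]], "fingers": 84}}

```text
time_s: 15.82
eef_pos: [375.7, -315.6, 155.6]
ee_rot: [0.001, 0.826, 0.563, 0.0]
force: [-0.6, 0.4, -0.1]
grip_width: 0.984
```

```bash
python3 go.py r26,140 r26,18
```

```text
at [ 375.7 -315.6  155.6] zax [ 0.001 -0.002 -1.   ] xax [ 0.366  0.931 -0.001] F [-0.6  0.4 -0.1] w 84.0 t 15.8167
r26,140 [-51.4 166.7  16. ]
r26,18 [  0.2  -0.2 122. ]
```

{"op": "play_rows", "data": {"motion": [[[-5.1,16.7,1.6],[0,0,0]],[[-5.1,16.7,1.6],[0,0,0]],[[-5.1,16.7,1.6],[0,0,0]],[[-5.1,16.7,1.6],[0,0,0]],[[-5.1,16.7,1.6],[0,0,0]],[[-5.1,16.7,1.6],[0,0,0]],[[-5.1,16.7,1.6],[0,0,0]],[[-5.1,16.7,1.6],[0,0,0]],[[-5.1,16.7,1.6],[0,0,0]],[[-5.1,16.7,1.6],[0,0,0]],[[0,0,0],[0,0,0]],[[0,0,0],[0,0,0]],[[0,0,0],[0,0,0]],[[0,0,0],[0,0,0]]], "fingers": 65}}

```text
time_s: 16.98
eef_pos: [511.7, -423.4, 138.3]
ee_rot: [-0.0, 0.826, 0.563, -0.0]
force: [-0.7, -0.8, 0.6]
grip_width: 0.759
```

```bash
python3 go.py r26,18
```

```text
at [ 511.7 -423.4  138.3] zax [-0.001  0.001 -1.   ] xax [0.366 0.931 0.   ] F [-0.7 -0.8  0.6] w 64.8 t 16.9833
r26,18 [ -0.9   0.8 120.3]
```

{"op": "play_rows", "data": {"motion": [[[-0.5,0.4,24],[0,0,0]],[[-0.4,0.4,24],[0,0,0]],[[0,0,24],[0,0,0]],[[0,0,24],[0,0,0]],[[0,0,16],[0,0,0]],[[0,0,8.3],[0,0,0]],[[0,0,0],[0,0,0]],[[0,0,0],[0,0,0]],[[0,0,0],[0,0,0]]]}}

```text
time_s: 17.73
eef_pos: [513.0, -425.6, 19.8]
ee_rot: [0.001, 0.826, 0.563, 0.0]
force: [-0.4, 0.4, 0.1]
grip_width: 0.756
```

{"op": "play_rows", "data": {"motion": [[[0,0,0],[0,0,0]],[[0,0,0],[0,0,0]],[[0,0,0],[0,0,0]],[[0,0,0],[0,0,0]],[[0,0,0],[0,0,0]],[[0,0,0],[0,0,0]],[[0,0,0],[0,0,0]],[[0,0,0],[0,0,0]],[[0,0,0],[0,0,0]],[[0,0,0],[0,0,0]]], "fingers": 5, "squeeze": 40}}

```text
time_s: 18.57
eef_pos: [512.8, -425.2, 18.9]
ee_rot: [0.0, 0.826, 0.563, 0.0]
force: [-1.3, 0.9, 6.0]
grip_width: 0.295
```

{"op": "play_rows", "data": {"motion": [[[0,0,-8],[0,0,0]],[[0,0,-22],[0,0,0]],[[0,0,-22],[0,0,0]],[[0,0,-22],[0,0,0]],[[0,0,-22],[0,0,0]],[[0,0,-22],[0,0,0]],[[0,0,-12],[0,0,0]],[[0,0,0],[0,0,0]],[[0,0,0],[0,0,0]],[[0,0,0],[0,0,0]]]}}

```text
time_s: 19.4
eef_pos: [512.1, -424.6, 146.4]
ee_rot: [-0.001, 0.826, 0.563, -0.0]
force: [0.1, -1.0, -0.8]
grip_width: 0.296
```

```bash
python3 go.py b44,140 b44,48
```

```text
at [ 512.1 -424.6  146.4] zax [-0.002  0.002 -1.   ] xax [0.366 0.931 0.001] F [ 0.1 -1.  -0.8] w 25.2 t 19.4
b44,140 [ 637.6 -393.9    8.2]
b44,48 [-0.1  0.2 92. ]
```

{"op": "play_rows", "data": {"motion": [[[12,-7.4,0],[0,0,0]],[[24,-14.8,0],[0,0,0]],[[24,-14.8,0],[0,0,0]],[[24,-14.8,0],[0,0,0]],[[24,-14.8,0],[0,0,0]],[[24,-14.8,0],[0,0,0]],[[24,-14.8,0],[0,0,0]],[[24,-14.8,0],[0,0,0]],[[24,-14.8,0],[0,0,0]],[[24,-14.8,0],[0,0,0]],[[24,-14.8,0],[0,0,0]],[[24,-14.8,0],[0,0,0]],[[24,-14.8,0],[0,0,0]],[[24,-14.8,0],[0,0,0]],[[24,-14.8,0],[0,0,0]],[[24,-14.8,0],[0,0,0]],[[24,-14.8,0],[0,0,0]],[[12,-7.4,0],[0,0,0]],[[0,0,0],[0,0,0]],[[0,0,0],[0,0,0]]]}}

```text
time_s: 21.07
eef_pos: [427.4, 47.0, 147.4]
ee_rot: [-0.0, 0.826, 0.564, -0.001]
force: [0.5, 0.2, -0.9]
grip_width: 0.294
```

```bash
python3 go.py b44,140
```

```text
at [427.4  47.  147.4] zax [-0.002  0.    -1.   ] xax [ 0.365  0.931 -0.001] F [ 0.5  0.2 -0.9] w 25.1 t 21.0667
b44,140 [ 230.1 -142.     7.5]
```

{"op": "play_rows", "data": {"motion": [[[11.5,-7.1,0],[0,0,0]],[[23,-14.2,1],[0,0,0]],[[23,-14.2,1],[0,0,0]],[[23,-14.2,1],[0,0,0]],[[23,-14.2,1],[0,0,0]],[[23,-14.2,1],[0,0,0]],[[23,-14.2,1],[0,0,0]],[[23,-14.2,1],[0,0,0]],[[23,-14.2,0],[0,0,0]],[[23,-14.2,0],[0,0,0]],[[11.5,-7.1,0],[0,0,0]],[[0,0,0],[0,0,0]],[[0,0,0],[0,0,0]],[[0,0,0],[0,0,0]],[[0,0,0],[0,0,0]]]}}

```text
time_s: 22.32
eef_pos: [380.4, 311.6, 141.0]
ee_rot: [0.0, 0.827, 0.562, -0.0]
force: [-0.1, 0.3, -1.4]
grip_width: 0.294
```

```bash
python3 go.py b44,48
```

```text
at [380.4 311.6 141. ] zax [-0. -0. -1.] xax [ 0.368  0.93  -0.   ] F [-0.1  0.3 -1.4] w 25.1 t 22.3167
b44,48 [ 0.8 -1.8 93. ]
```

{"op": "play_rows", "data": {"motion": [[[0.5,-0.9,12],[0,0,0]],[[0.3,-0.9,22],[0,0,0]],[[0,0,22],[0,0,0]],[[0,0,18],[0,0,0]],[[0,0,10],[0,0,0]],[[0,0,5],[0,0,0]],[[0,0,2],[0,0,0]],[[0,0,0],[0,0,0]],[[0,0,0],[0,0,0]],[[0,0,0],[0,0,0]]]}}

```text
time_s: 23.15
eef_pos: [379.0, 314.3, 51.0]
ee_rot: [0.0, 0.826, 0.563, 0.001]
force: [-1.4, -1.3, -0.7]
grip_width: 0.292
```

```bash
python3 go.py b44,47
```

```text
at [379.  314.3  51. ] zax [ 0.001  0.001 -1.   ] xax [0.366 0.931 0.001] F [-1.4 -1.3 -0.7] w 25.0 t 23.15
b44,47 [-1.2  0.5  4. ]
```

{"op": "play_rows", "data": {"motion": [[[-0.8,0,1.5],[0,0,0]],[[0,0,1.5],[0,0,0]],[[0,0,1],[0,0,0]],[[0,0,0],[0,0,0]],[[0,0,0],[0,0,0]],[[0,0,0],[0,0,0]]]}}

```text
time_s: 23.65
eef_pos: [378.3, 313.5, 46.8]
ee_rot: [0.0, 0.826, 0.563, 0.0]
force: [-1.8, -1.2, 7.2]
grip_width: 0.294
```

{"op": "play_rows", "data": {"motion": [[[0,0,0],[0,0,0]],[[0,0,0],[0,0,0]],[[0,0,0],[0,0,0]],[[0,0,0],[0,0,0]],[[0,0,0],[0,0,0]],[[0,0,0],[0,0,0]],[[0,0,0],[0,0,0]],[[0,0,-8],[0,0,0]],[[0,0,-20],[0,0,0]],[[0,0,-30],[0,0,0]],[[0,0,-30],[0,0,0]],[[0,0,-20],[0,0,0]],[[0,0,0],[0,0,0]],[[0,0,0],[0,0,0]]], "fingers": 68}}

```text
time_s: 24.82
eef_pos: [378.5, 313.6, 155.3]
ee_rot: [0.0, 0.826, 0.563, 0.001]
force: [-0.6, -0.3, -0.7]
grip_width: 0.798
```

```bash
python3 go.py r48,140 r48,18
```

```text
at [378.5 313.6 155.3] zax [ 0.002  0.001 -1.   ] xax [0.366 0.931 0.002] F [-0.6 -0.3 -0.7] w 68.1 t 24.8167
r48,140 [-360.2  231.9   15. ]
r48,18 [ -0.2  -0.2 122. ]
```

{"op": "play_rows", "data": {"motion": [[[-12,7.7,1],[0,0,0]],[[-24,15.5,1],[0,0,0]],[[-24,15.5,1],[0,0,0]],[[-24,15.5,1],[0,0,0]],[[-24,15.5,1],[0,0,0]],[[-24,15.5,1],[0,0,0]],[[-24,15.5,1],[0,0,0]],[[-24,15.5,1],[0,0,0]],[[-24,15.5,1],[0,0,0]],[[-24,15.5,1],[0,0,0]],[[-24,15.5,1],[0,0,0]],[[-24,15.5,1],[0,0,0]],[[-24,15.5,1],[0,0,0]],[[-24,15.5,1],[0,0,0]],[[-24,15.5,1],[0,0,0]],[[-12,7.7,0],[0,0,0]],[[0,0,0],[0,0,0]],[[0,0,0],[0,0,0]],[[0,0,0],[0,0,0]],[[0,0,0],[0,0,0]]]}}

```text
time_s: 26.48
eef_pos: [462.4, -105.4, 139.1]
ee_rot: [-0.0, 0.826, 0.564, -0.0]
force: [1.4, -0.2, 0.1]
grip_width: 0.792
```

```bash
python3 go.py r48,18
python3 - <<'E'
from h import *
im=snap('scene','s2'); snap('top','t2')
cv2.imwrite('pics/s2c.png',cv2.resize(im[140:390,80:480,::-1],None,fx=2,fy=2))
E
```

```text
at [ 462.4 -105.4  139.1] zax [-0.  0. -1.] xax [0.365 0.931 0.   ] F [ 1.4 -0.2  0.1] w 67.6 t 26.4833
r48,18 [ -1.    0.5 121.1]
```

View pics/s2c.png

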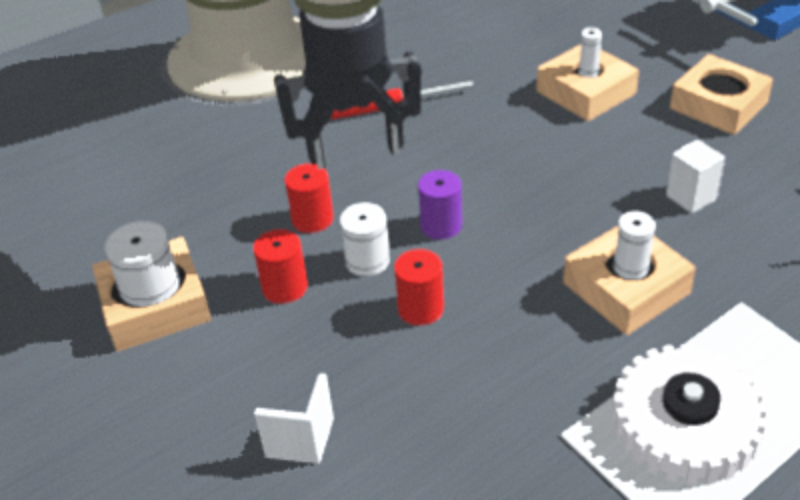

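All three placed rollers stand in their pockets, at crop (142,260), (590,55) and (633,245). The white 48 mm roller is at (365,240), directly below the gripper, with space on every side.

{"op": "play_rows", "data": {"motion": [[[-0.5,0.3,24],[0,0,0]],[[-0.5,0.2,24],[0,0,0]],[[0,0,24],[0,0,0]],[[0,0,24],[0,0,0]],[[0,0,16],[0,0,0]],[[0,0,9],[0,0,0]],[[0,0,0],[0,0,0]],[[0,0,0],[0,0,0]],[[0,0,0],[0,0,0]]]}}

```text
time_s: 27.33
eef_pos: [463.4, -107.9, 19.2]
ee_rot: [0.001, 0.826, 0.563, 0.0]
force: [-0.4, 0.1, 0.3]
grip_width: 0.8
```

{"op": "play_rows", "data": {"motion": [[[0,0,0],[0,0,0]],[[0,0,0],[0,0,0]],[[0,0,0],[0,0,0]],[[0,0,0],[0,0,0]],[[0,0,0],[0,0,0]],[[0,0,0],[0,0,0]],[[0,0,0],[0,0,0]],[[0,0,0],[0,0,0]]], "fingers": 20, "squeeze": 40}}

```text
time_s: 28.0
eef_pos: [463.3, -108.0, 19.3]
ee_rot: [0.001, 0.826, 0.563, 0.0]
force: [-0.9, 0.9, 6.7]
grip_width: 0.555
```

{"op": "play_rows", "data": {"motion": [[[0,0,-8],[0,0,0]],[[0,0,-22],[0,0,0]],[[0,0,-22],[0,0,0]],[[0,0,-22],[0,0,0]],[[0,0,-22],[0,0,0]],[[0,0,-22],[0,0,0]],[[0,0,-12],[0,0,0]],[[0,0,0],[0,0,0]],[[0,0,0],[0,0,0]],[[0,0,0],[0,0,0]]]}}

```text
time_s: 28.83
eef_pos: [462.2, -107.5, 147.4]
ee_rot: [-0.001, 0.826, 0.563, -0.0]
force: [-0.8, -0.0, -1.7]
grip_width: 0.553
```

```bash
python3 go.py b66,140 b66,48
```

```text
at [ 462.2 -107.5  147.4] zax [-0.002  0.001 -1.   ] xax [0.366 0.931 0.   ] F [-0.8 -0.  -1.7] w 47.2 t 28.8333
b66,140 [ 519.  -146.3    7.7]
b66,48 [-0.   0.2 92. ]
```

{"op": "play_rows", "data": {"motion": [[[13.8,-3.8,0],[0,0,0]],[[27.3,-7.7,0.3],[0,0,0]],[[27.3,-7.7,0.3],[0,0,0]],[[27.3,-7.7,0.3],[0,0,0]],[[27.3,-7.7,0.3],[0,0,0]],[[27.3,-7.7,0.3],[0,0,0]],[[27.3,-7.7,0.3],[0,0,0]],[[27.3,-7.7,0.3],[0,0,0]],[[27.3,-7.7,0.3],[0,0,0]],[[27.3,-7.7,0.3],[0,0,0]],[[27.3,-7.7,0.3],[0,0,0]],[[27.3,-7.7,0.3],[0,0,0]],[[27.3,-7.7,0.3],[0,0,0]],[[27.3,-7.7,0.3],[0,0,0]],[[27.3,-7.7,0.3],[0,0,0]],[[27.3,-7.7,0.3],[0,0,0]],[[27.3,-7.7,0.3],[0,0,0]],[[27.3,-7.7,0.3],[0,0,0]],[[27.3,-7.7,0.3],[0,0,0]],[[13.8,-3.8,0],[0,0,0]]]}}

```text
time_s: 30.5
eef_pos: [515.7, 431.2, 140.6]
ee_rot: [-0.0, 0.826, 0.564, -0.001]
force: [0.6, 0.2, -2.3]
grip_width: 0.551
```

{"op": "play_rows", "data": {"motion": [[[0,0,0],[0,0,0]],[[0,0,0],[0,0,0]],[[0,0,0],[0,0,0]],[[0,0,0],[0,0,0]],[[0,0,0],[0,0,0]]]}}

```text
time_s: 30.92
eef_pos: [516.9, 427.9, 142.7]
ee_rot: [0.0, 0.827, 0.563, -0.0]
force: [0.2, -0.4, -2.2]
grip_width: 0.55
```

```bash
python3 go.py b66,48
```

```text
at [516.9 427.9 142.7] zax [-0. -0. -1.] xax [ 0.367  0.93  -0.   ] F [ 0.2 -0.4 -2.2] w 47.0 t 30.9167
b66,48 [ 0.8 -1.2 94.7]
```

{"op": "play_rows", "data": {"motion": [[[0.5,-0.6,12],[0,0,0]],[[0.3,-0.6,22],[0,0,0]],[[0,0,22],[0,0,0]],[[0,0,18],[0,0,0]],[[0,0,11],[0,0,0]],[[0,0,5],[0,0,0]],[[0,0,2],[0,0,0]],[[0,0,0],[0,0,0]],[[0,0,0],[0,0,0]],[[0,0,0],[0,0,0]]]}}

```text
time_s: 31.75
eef_pos: [516.4, 430.1, 51.9]
ee_rot: [0.0, 0.826, 0.563, 0.001]
force: [0.0, -0.7, -2.7]
grip_width: 0.554
```

```bash
python3 go.py b66,47.2
```

```text
at [516.4 430.1  51.9] zax [ 0.002  0.001 -1.   ] xax [0.366 0.931 0.001] F [ 0.  -0.7 -2.7] w 47.3 t 31.75
b66,47.2 [-1.2  0.1  4.7]
```

{"op": "play_rows", "data": {"motion": [[[-0.8,0,2],[0,0,0]],[[0,0,1.7],[0,0,0]],[[0,0,1],[0,0,0]],[[0,0,0],[0,0,0]],[[0,0,0],[0,0,0]],[[0,0,0],[0,0,0]]]}}

```text
time_s: 32.25
eef_pos: [515.7, 429.2, 47.4]
ee_rot: [0.0, 0.826, 0.563, 0.0]
force: [-3.1, -1.9, 6.0]
grip_width: 0.554
```

{"op": "play_rows", "data": {"motion": [[[0,0,0],[0,0,0]],[[0,0,0],[0,0,0]],[[0,0,0],[0,0,0]],[[0,0,0],[0,0,0]],[[0,0,0],[0,0,0]],[[0,0,0],[0,0,0]],[[0,0,0],[0,0,0]],[[0,0,-8],[0,0,0]],[[0,0,-20],[0,0,0]],[[0,0,-30],[0,0,0]],[[0,0,-30],[0,0,0]],[[0,0,-20],[0,0,0]],[[0,0,0],[0,0,0]],[[0,0,0],[0,0,0]]], "fingers": 80}}

```text
time_s: 33.42
eef_pos: [515.9, 429.4, 155.6]
ee_rot: [0.0, 0.826, 0.563, 0.001]
force: [-0.7, -0.6, -1.8]
grip_width: 0.939
```

{"op": "play_rows", "data": {"motion": [[[0,-20,-15],[0,0,0]],[[0,-25,-15],[0,0,0]],[[0,-25,-15],[0,0,0]],[[0,-25,-15],[0,0,0]],[[0,-25,-15],[0,0,0]],[[0,-25,-15],[0,0,0]],[[0,-25,0],[0,0,0]],[[0,-25,0],[0,0,0]],[[0,-25,0],[0,0,0]],[[0,-25,0],[0,0,0]],[[0,-25,0],[0,0,0]],[[0,0,0],[0,0,0]],[[0,0,0],[0,0,0]],[[0,0,0],[0,0,0]]]}}

```text
time_s: 34.58
eef_pos: [264.7, 527.6, 243.3]
ee_rot: [0.0, 0.827, 0.563, -0.001]
force: [-0.2, 0.3, -0.5]
grip_width: 0.937
```

```bash
cat > chk.py <<'E'
from h import *
from go import P
im=snap('top','t3'); sc=snap('scene','s3')
g=cv2.cvtColor(im,cv2.COLOR_RGB2GRAY).astype(float); gs=cv2.cvtColor(sc,cv2.COLOR_RGB2GRAY).astype(float)
def cent(g,uv,r=4):
    u,v=map(int,np.round(uv)); w=g[v-r:v+r+1,u-r:u+r+1]; m=np.clip((w.max()+w.min())/2-w,0,None); yy,xx=np.mgrid[-r:r+1,-r:r+1]
    m=m*(xx**2+yy**2<=r*r); return np.array([u+(m*xx).sum()/m.sum(), v+(m*yy).sum()/m.sum()])
tiles=[]
for n in ('b44','b54','b66','b78'):
    X=np.array([*P[n],92.]); row=[]
    for c,G,I in (('top',g,im),('scene',gs,sc)):
        uv=proj(c,X); a=cent(G,uv,3); print(n,c,(at(c,a,92)[:2]-P[n]).round(1))
        tiles.append(cv2.resize(cv2.getRectSubPix(I,(60,60),tuple(map(float,uv))),(200,200),interpolation=cv2.INTER_CUBIC)[:,:,::-1])
cv2.imwrite('pics/t3c.png',np.vstack([np.hstack(tiles[0::2]),np.hstack(tiles[1::2])]))
E
python3 chk.py
```

```text
at [264.7 527.6 243.3] zax [-0.001 -0.001 -1.   ] xax [ 0.366  0.931 -0.001] F [-0.2  0.3 -0.5] w 80.0 t 34.5833
b44 top [-2.6 -0. ]
b44 scene [0.5 0.1]
b54 top [-1.5 -0.2]
b54 scene [-0.2  0.2]
b66 top [-2.8  0.5]
b66 scene [-0.1 -0.4]
b78 top [-1.8 -0.9]
b78 scene [0.9 1.5]
```

View pics/t3c.png

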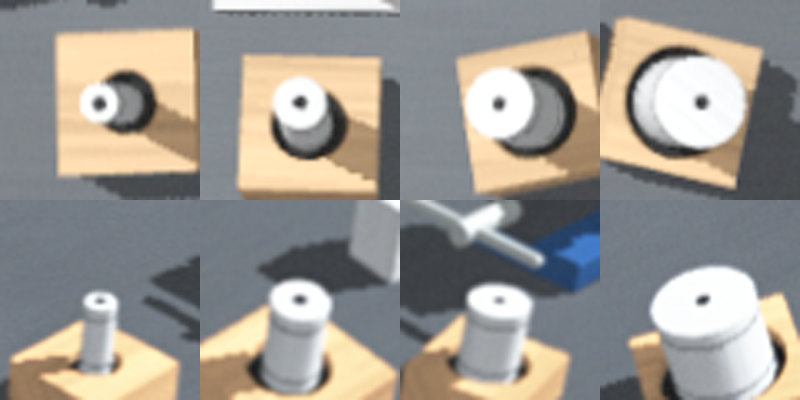

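View pics/t3.png

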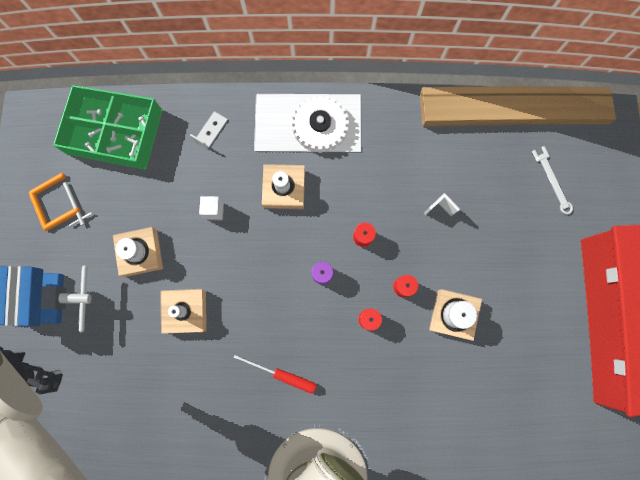

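All four rollers stand upright on their pocket bottoms within about 3 mm of centre. In the top view the square bar at (210,206), the angle at (443,206) and the look-alikes haven't moved, and the arm is clear of everything.

```bash
python3 -c "
from h import *
print(ctrl.finish_job())"
```

```text
the job is handed in; nothing more can be done
None
```

I placed all four rollers in their own pockets (26 mm in 44, 36 in 54, 48 in 66 and 60 in 78) and handed the job in at about 35 s of the 104 s allowed. No verdict came back.

- **Position:** the last pictures show each roller upright on its pocket's bottom. Both cameras put each axis within about 3 mm of the pocket centre I measured, against the 12 mm limit.
- **Camera disagreement:** the two cameras differ from each other by 1 to 4 mm, close to the stated calibration error.
- **Seating height:** I did not measure roller height directly. I judged it from the pictures and from each lowering, which ended at the expected height with about 4–7 N of contact force.
- **Everything else:** by eye, the square bar, the angle and the red and purple look-alikes are where they started. The arm is parked clear with the gripper open. Nothing failed, and the highest force reading was about 7 N.

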